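# Fit the toppled drive head into the herb grinder and hold it pressed

### The job

The push-to-run drive head of the red herb grinder has toppled over beside its base. Take it by its black knob, bring it upright, turn it until the orange cross-shaped splines mesh with the socket in the base, slide it home and press it down against the spring until its red cap meets the grey hub. Finish while still gripping the knob and holding it fully pressed down, and leave everything else on the table where it stands.

Things in the scene. Friction and masses are not known exactly. Their poses are not given: they have to be found in the camera images.
- drive_head: loose drive head, about 160 g. Origin: centre of its cap's underside; z runs up its axis to the knob. Red cap with steel inlay, 96x96 mm (sides along x, y), z=0 to 12; black knob 28x28 mm (sides along x, y), z=12 to 58; orange stem z=0 to -34. Starts toppled, on its -x cap edge and the stem's tip: y level, axis tilted 0.77 rad from vertical, knob up and toward the robot
- stem_tip (a point): centre of the lower end of the drive head's stem, 34 mm below the cap's underside on the axis. The stem's section is a cross: two ribs, along the head's x and y, each 30 mm from end to end and 7 mm thick, the tip's edges rounded by 3.5 mm. Quarter turns make no difference
- knob_mid (a point): point on the drive head's axis halfway up the knob, 35 mm above the cap's underside
- grinder_base: the herb grinder's base, fixed to the table: red rounded square housing 124x124 mm (sides along x, y) with a steel plate on top, 39 mm high, and in its middle a grey square hub 60x60 mm that rises to 72 mm. Origin: centre of its underside, on the table; z up
- hub_mouth (a point): centre of the socket's mouth on the hub's flat top, 72 mm above the table; axes as the base's. The vertical socket is a cross: slots along x and y, 32.4 mm from end to end, 9.5 mm wide. The stem meshes in four positions a quarter turn apart; at the bottom, 28 mm down, it meets a brass plunger; it is home when the cap's underside meets the hub's top, 34 mm in
- plunger (a joint): how far the spring plunger in the socket is pressed down, m: 0 at rest, 0.006 with the cap down on the hub. It pushes back with 4 N at rest, rising to 10 N at 6 mm, so it comes up again when the head is not pressed.
- spice_jar_6: bystander, to be left alone: small glass spice jar, 42x42x96 mm; origin under its centre
- mug_2: bystander, to be left alone: small white cup with a handle, 58x82x50 mm; origin under its centre
- ramekin_salt: bystander, to be left alone: white ramekin, 70x70x36 mm; origin under its centre
- salt_shaker: bystander, to be left alone: glass salt shaker with a metal top, 44x44x90 mm; origin under its centre
- lemon_1: bystander, to be left alone: lemon, 71x53x51 mm; origin under its centre
- jar_2: bystander, to be left alone: glass jar with a dark lid, 72x74x90 mm; origin under its centre
- tin_1: bystander, to be left alone: food tin, 75x75x58 mm; origin under its centre
Things that resemble listed ones, but are neither listed nor needed, are in the scene too. Leave any blue look-alike of the drive_head alone.

How it is judged:
By the outcome, as a careful person would: the job done as asked, in the order asked, and still so for the second after the job is handed in, while the arm keeps its last pose, push and grip.
It also fails if it takes over 40 s, if anything falls off the work surface, if the arm or the gripper's body presses on something with over 40 N, if the wrist force passes 120 N, or if a joint passes its speed limit or range.

### The arm

A 6-joint arm with a two-finger parallel gripper is mounted at the origin on a cart in front of the work surface, level with it; the furniture and walls round the work are solid. World frame = base frame: x ahead of the robot, y to its left, z up, the work surface at z = 0. Lengths are in mm, angles in degrees, forces in N, time in s.
With the tool pointing down it reaches from about 350 to 850 mm from the base axis. Payload 8.1 kg.
Tool frame: the origin (TCP) lies between the finger pads, 19 mm behind the fingertips; this is the grasp point; z points along the fingers, y is the line along which they close (so a half turn about z gives the same grasp; the last joint's range is limited). The gripper opens to 85 mm and grips with 20 to 120 N. Pads are 22 mm wide; open, the fingers measure 114 mm over their backs; the gripper's body (76 mm by 85 mm) begins 54 mm behind the grasp point. The pads swing forward as they close: fully open they stand 13 mm farther back than shut.
Start: joints at [63.633, 7.471, 85.268, -0, 87.261, -4.893], TCP at [219.631, 558.362, 249.992] pointing down, gripper open.
Joint ranges: [-169.43, 169.43], [-51.17, 129.36], [1.28, 143.12], [-76.62, 256.62], [0, 156.53], [-152.29, 152.29]. Speed limits (degrees/s): [136.94, 136.94, 159.86, 180, 180, 180].

### API

Orientations are given as [roll, pitch, yaw] about the fixed x, y, z axes, in that order (R = Rz(yaw) Ry(pitch) Rx(roll)).
In Python, from bench import * gives the robot as it stands.
- The arm moves only by the tool play_rows, never from a script. Its argument "increments" is a list of rows, each a list of 3 entries, a list of its own where there are three numbers: the gripper's target within -1 to 1 (fully open at 1, half-way at 0, shut at -1), then the shift along the tool's x, y, z in mm, then the turn about the tool's z in rad. A call has 1 to 12 rows; each row shifts and turns the commanded pose from where the row before left it, along the tool's axes as they then stand; what a row does not reach is not made up. A row lasts 1/12 s, in which the tool goes at most 41.7 mm and 7.16 degrees, less where a joint would pass 70% of its speed; a pose out of reach is approached as far as the arm can. A call is refused whole if a number of a shift passes 41.7 or a number of a turn 0.125, either way. A call with a gripper value outside its range is refused whole. The fingers move at their own pace and stop on an object; "force" is the grip in N (left out, the last holds). Time passes only in rows, so rows that do not move let the fingers close. It gives the time, the measured TCP pose, the force, the opening and the grip force at its end, in the units of the state.
- sense(): the state, without advancing time (a new reading comes with each control period).
- snapshot(name): name is "scene" or "top" or "wrist"; returns a dict with "color" (384x512x3 uint8, red, green, blue), "intrinsics" (3x3 intrinsics, pixels), "world_from_camera" (4x4, takes a point from camera to world coordinates). Camera axes: x right, y down, z forward; pixel columns grow to the right and rows downward; lengths in mm; the calibration is good to about 2 mm. A picture is of the moment at which its call begins. There is no depth.
- hand_in(): hands the job in; it is judged then, once.
Trained networks look in a picture, given as the dict that the camera call returned (one of the last four; its "shot" number tells which), for a name from the list of things; names that differ only in an ending like _2 or _b are one class to them, and where a whole thing is asked for, a point or a joint stands for the part that bears it (a point fixed in the world has none). Each returns a list of dicts, best first, with "p" (0 to 1); they miss things now and then, are a little off and sometimes report something else, mostly with a low value. They report only what shows in the picture. A call takes as long as a camera call. They do not tell look-alikes from the thing itself.
- find_in(query, picture): "xyz" ([x, y, z] in mm, in the coordinates of the camera as it stood for that picture, good to about 4 mm: the middle of the surface that is visible of it).
- regions_of(query, picture): "mask" (384x512 bool, what is visible of it).
- pinpoint(query, picture): "xyz" ([x, y, z] in mm, in the coordinates of the camera as it stood for that picture, good to about 4 mm: a listed point, or the origin of a listed thing).
The state is a dict: "time": time; "joint_pos": joint angles; "qd": joint speeds; "joint_efforts": joint torques, N m; "tool_pos": TCP position; "tcp_rot": TCP orientation; "ft_force": force on the tool from outside, world axes, zero at the start; "wrist_torque": the same for the moment, N m; "finger_gap": finger opening in mm; "grip_force": force on a finger pad.
Only numpy, scipy, OpenCV 4.12 (cv2) and the standard library are available. Lean on these libraries where they do the work, as an engineer would, in place of code of your own. Each camera call takes 0.05 s, during which the arm holds its last target. There are 200 camera calls.

## Working session

There is one attempt and no reset: what is moved stays moved. The work goes in short steps, Python scripts to look and compute and a tool call to move; the robot and the scene stay as the last step left them, time stands still between calls to the robot, and variables do not carry over. Pictures are saved under pics/ and viewed, at most 13 in all, crops included, and the job is handed in when it is done.

Besides the shell and the picture viewer there is one more tool, called after "Emit:" as name(argument=value, ...) on one line, values as JSON. play_rows: Moves the arm, as the interface text tells. Its arguments: {"type":"object","properties":{"increments":{"type":"array","items":{"type":"array"}},"force":{"type":"number"}},"required":["increments"]}

```bash
mkdir -p pics; cat > h.py <<'E'
from bench import *
import numpy as np, cv2
from scipy.spatial.transform import Rotation as R
def w(p,s): 
    T=np.array(s["world_from_camera"]); return T[:3,:3]@np.array(p)+T[:3,3]
def px(P,s):
    T=np.linalg.inv(np.array(s["world_from_camera"])); c=T[:3,:3]@np.array(P)+T[:3,3]; u=np.array(s["intrinsics"])@c; return u[:2]/u[2]
def save(s,n): cv2.imwrite("pics/"+n+".png",cv2.cvtColor(s["color"],cv2.COLOR_RGB2BGR))
E
python3 - <<'E'
from h import *
a=snapshot("scene");b=snapshot("top")
cv2.imwrite("pics/a.png",cv2.resize(cv2.cvtColor(np.vstack([a["color"],b["color"]]),cv2.COLOR_RGB2BGR),(800,1200)) [:600]);
save(a,"scene");save(b,"top")
for n,s in(("scene",a),("top",b)):
  print(n,np.array(s["world_from_camera"])[:3,3].round())
  for q in ("drive_head","stem_tip","knob_mid","grinder_base","hub_mouth"):
    print(q,[(round(d["p"],2),w(d["xyz"],s).round(),px(w(d["xyz"],s),s).round()) for d in pinpoint(q,s)])
print(sense())
E
```

```text
scene [1318.  788.  921.]
drive_head [(0.96, array([549.,  12.,  38.]), array([254., 197.])), (0.92, array([ 539., -201.,   33.]), array([213., 170.]))]
stem_tip [(0.95, array([555.,  35.,  10.]), array([258., 207.])), (0.77, array([ 561., -209.,    7.]), array([207., 178.]))]
knob_mid [(0.95, array([ 520., -184.,   58.]), array([220., 164.])), (0.63, array([543., -12.,  58.]), array([250., 188.]))]
grinder_base [(0.63, array([551., 195.,   0.]), array([296., 232.]))]
hub_mouth [(0.7, array([555., 192.,  73.]), array([296., 215.])), (0.23, array([745., -44.,  -0.]), array([198., 227.]))]
top [ 320.   61. 1455.]
drive_head [(0.72, array([ 539., -197.,   33.]), array([339., 207.])), (0.67, array([552.,  13.,  34.]), array([272., 204.]))]
stem_tip [(0.93, array([559.,  31.,   9.]), array([266., 204.])), (0.92, array([ 557., -215.,    9.]), array([343., 202.]))]
knob_mid [(0.9, array([549., -10.,  60.]), array([280., 204.])), (0.77, array([ 518., -186.,   58.]), array([337., 213.]))]
grinder_base [(0.7, array([551., 189.,   2.]), array([216., 208.]))]
hub_mouth [(0.81, array([557., 186.,  70.]), array([215., 202.])), (0.26, array([ 539., -193.,   33.]), array([338., 207.]))]
{'time': 0.6, 'joint_pos': array([ 6.36316463e+01,  7.46942768e+00,  8.52681935e+01,  4.01159153e-04,
        8.72612674e+01, -4.89327760e+00]), 'qd': array([ 0.03463186, -0.07133729, -0.10666474,  0.01885282, -0.07328252,
        0.00944448]), 'joint_efforts': array([-7.80618102e-04, -5.68956506e+01, -5.00594509e+01, -6.71683688e-05,
        1.72335804e-03, -1.07076396e-06]), 'tool_pos': array([219.63857037, 558.35765294, 250.00658445]), 'tcp_rot': array([ 1.79998858e+02, -3.04439396e-04,  1.58524905e+02]), 'ft_force': array([-0.4853826 , -0.01715368,  0.18525188]), 'wrist_torque': array([-0.06238693, -0.01238176, -0.03929821]), 'grip_force': 0.0, 'finger_gap': 85.40013660341903}
```

View pics/scene.png

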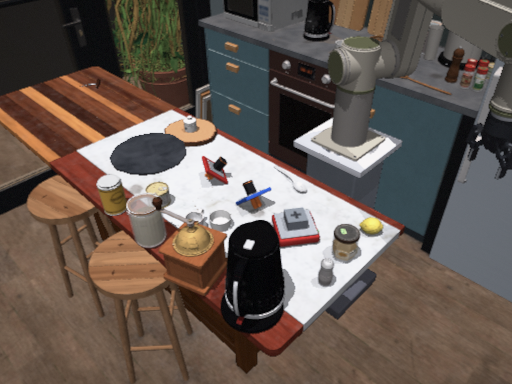

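View pics/top.png

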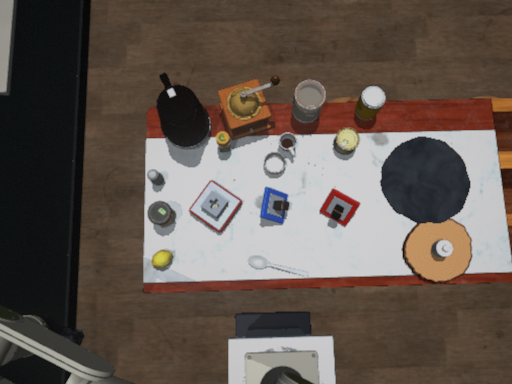

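Candidates for the head are the red one at scene (213,170) / top (339,207) and the blue one at scene (254,197) / top (272,204). The base is at scene (296,228) / top (216,207). The red one fits the description, so I'll confirm it in a crop and fly over the base for a closer look.

```bash
python3 - <<'E'
import cv2
a=cv2.imread("pics/scene.png")[140:260,180:340]
cv2.imwrite("pics/crop.png",cv2.resize(a,(800,600),interpolation=cv2.INTER_CUBIC))
E
```

```text
(no output)
```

View pics/crop.png

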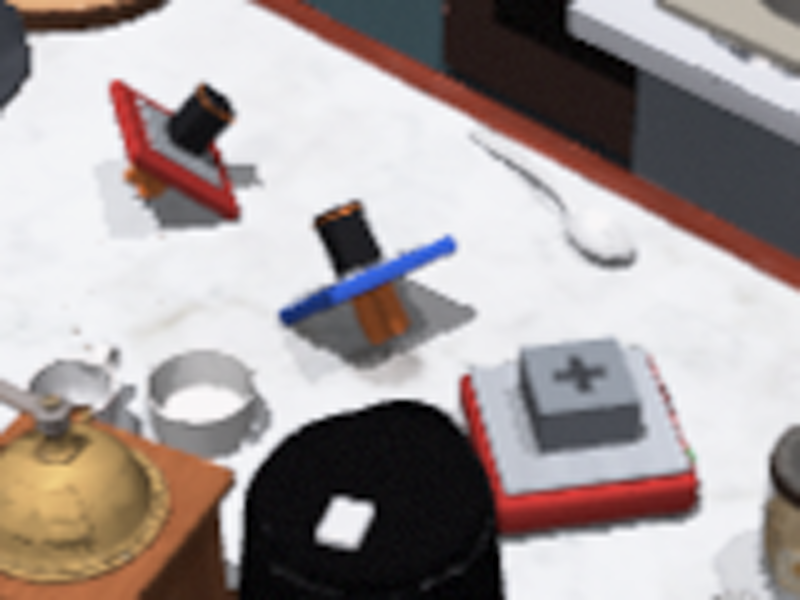

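Emit:
play_rows(increments=[[1, [-29, -21.5, 0], 0], [1, [-29, -21.5, 0], 0], [1, [-29, -21.5, 0], 0], [1, [-29, -21.5, 0], 0], [1, [-29, -21.5, 0], 0], [1, [-29, -21.5, 0], 0], [1, [-29, -21.5, 0], 0], [1, [-29, -21.5, 0], 0], [1, [-29, -21.5, 0], 0], [1, [-29, -21.5, 0], 0], [1, [-29, -21.5, 0], 0], [1, [-29, -21.5, 0], 0]])

```text
time: 1.6
tool_pos: [449.7, 189.2, 250.3]
tcp_rot: [180.0, 0.0, 158.5]
ft_force: [0.1, 0.6, -0.5]
finger_gap: 85.4
grip_force: 0.0
```

```bash
python3 - <<'E'
from h import *
s=snapshot("wrist");save(s,"w1");T=np.array(s["world_from_camera"]);print(T.round(3),sense()["tool_pos"],sense()["tcp_rot"])
for q in ("grinder_base","hub_mouth"):
    print(q,[(round(d["p"],2),w(d["xyz"],s).round(),px(w(d["xyz"],s),s).round()) for d in pinpoint(q,s)])
E
```

```text
[[ 3.66000e-01  8.97000e-01  2.49000e-01  3.86054e+02]
 [ 9.31000e-01 -3.53000e-01 -9.70000e-02  2.14195e+02]
 [ 1.00000e-03  2.68000e-01 -9.64000e-01  3.74409e+02]
 [ 0.00000e+00  0.00000e+00  0.00000e+00  1.00000e+00]] [452.63565899 184.18615883 250.26865851] [-179.8780519     0.20542064  158.34347666]
grinder_base [(0.97, array([553., 190.,  -1.]), array([279., 233.]))]
hub_mouth [(0.92, array([552., 196.,  76.]), array([290., 259.])), (0.75, array([554., 191.,  -0.]), array([280., 234.]))]
```

View pics/w1.png

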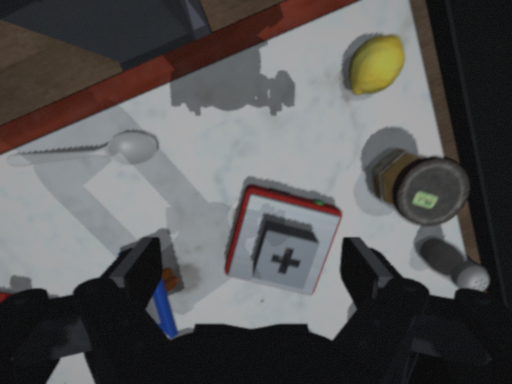

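The crop confirms the red head (crop (185,150)) with its knob toward the robot. The blue one is the look-alike. The wrist view shows the base at (280,240), with the cross socket at (287,261). Next I'll locate the cross precisely and move over the red head.

```bash
cat >> h.py <<'E'
def ray(uv,s,z):
    T=np.array(s["world_from_camera"]);d=T[:3,:3]@np.linalg.inv(s["intrinsics"])@np.array([uv[0],uv[1],1.]);return T[:3,3]+d*(z-T[2,3])/d[2]
E
python3 - <<'E'
from h import *
s=snapshot("wrist")
# rectify the z=72 plane, 0.5 mm/px, 100 mm square about (552,192)
g=np.arange(-50,50,.5);X,Y=np.meshgrid(552+g,192+g)
P=np.stack([X.ravel(),Y.ravel(),0*X.ravel()+72],1);T=np.linalg.inv(np.array(s["world_from_camera"]))
c=(T[:3,:3]@P.T+T[:3,3:]);u=np.array(s["intrinsics"])@c;u=(u[:2]/u[2]).astype(np.float32)
im=cv2.remap(s["color"],u[0].reshape(200,200),u[1].reshape(200,200),cv2.INTER_LINEAR)
cv2.imwrite("pics/rect.png",cv2.resize(im[:,:,::-1],(600,600)))
gr=cv2.GaussianBlur(cv2.cvtColor(im,cv2.COLOR_RGB2GRAY),(3,3),0).astype(float)
# template: cross dark minus surrounding
best=[]
from itertools import product
def sc(x,y,a):
    a=np.deg2rad(a);A=(X-x)*np.cos(a)+(Y-y)*np.sin(a);B=-(X-x)*np.sin(a)+(Y-y)*np.cos(a)
    cr=((abs(A)<16.2)&(abs(B)<4.75))|((abs(B)<16.2)&(abs(A)<4.75))
    sq=(abs(A)<21)&(abs(B)<21)&~cr
    return gr[sq].mean()-gr[cr].mean()
r=max((sc(x,y,a),x,y,a) for x in range(540,566,2) for y in range(180,206,2) for a in range(0,90,6))
r=max((sc(x,y,a),x,y,a) for x in np.arange(r[1]-2,r[1]+2.1,.5) for y in np.arange(r[2]-2,r[2]+2.1,.5) for a in np.arange(r[3]-6,r[3]+6.1,1))
print(r)
E
```

```text
(np.float64(64.67006720009473), np.float64(553.5), np.float64(191.0), np.float64(53.0))
```

Emit:
play_rows(increments=[[1, [-15.7, -27.3, 0], 0], [1, [-15.7, -27.3, 0], 0], [1, [-15.7, -27.3, 0], 0], [1, [-15.7, -27.3, 0], 0], [1, [-15.7, -27.3, 0], 0], [1, [-15.7, -27.3, 0], 0], [1, [-15.7, -27.3, 0], 0], [1, [-15.7, -27.3, 0], 0], [1, [-15.7, -27.3, 0], 0], [1, [-15.7, -27.3, 0], 0], [1, [-15.7, -27.3, 0], 0.11], [1, [-15.7, -27.3, 0], 0.11]])

```text
time: 2.8
tool_pos: [501.7, -183.0, 250.1]
tcp_rot: [180.0, 0.0, 145.8]
ft_force: [-0.4, -0.3, -0.5]
finger_gap: 85.2
grip_force: 0.0
```

Emit:
play_rows(increments=[[1, [0, 0, 0], 0], [1, [0, 0, 0], 0]])

```text
time: 2.97
tool_pos: [501.2, -183.1, 249.8]
tcp_rot: [180.0, -0.0, 145.9]
ft_force: [0.3, 1.0, -0.4]
finger_gap: 85.3
grip_force: 0.0
```

```bash
python3 - <<'E'
from h import *
print(sense()["tool_pos"],sense()["tcp_rot"])
s=snapshot("wrist");save(s,"w2")
r=cv2.imread("pics/rect.png");cv2.imwrite("pics/w2.png",np.hstack([cv2.resize(cv2.cvtColor(s["color"],cv2.COLOR_RGB2BGR),(512,384)),cv2.resize(r,(288,288))[:288].copy() if 0 else cv2.copyMakeBorder(cv2.resize(r,(288,288)),0,96,0,0,0)]))
for k in range(2):
  for q in ("drive_head","stem_tip","knob_mid"):
    print(q,[(round(d["p"],2),w(d["xyz"],s).round(1),px(w(d["xyz"],s),s).round()) for d in pinpoint(q,s)])
  s=snapshot("wrist")
E
```

```text
[ 501.18669096 -183.10149302  249.78336529] [ 1.79982365e+02 -3.55175226e-02  1.45902467e+02]
drive_head [(0.92, array([548.5,  11.3,  31.8]), array([421., 106.])), (0.74, array([ 537.1, -197.4,   33.5]), array([258., 200.]))]
stem_tip []
knob_mid [(0.94, array([541.6, -13.9,  59.9]), array([411., 115.])), (0.59, array([ 516.9, -185.4,   59.7]), array([257., 187.]))]
drive_head [(0.95, array([ 541.1, -199.4,   31.3]), array([257., 204.])), (0.88, array([549.6,  13.2,  32. ]), array([422., 107.]))]
stem_tip []
knob_mid [(0.63, array([ 520.1, -187. ,   56.2]), array([256., 189.])), (0.62, array([543.2, -13.8,  60.1]), array([410., 117.])), (0.46, array([740.9, -43.9,  -1.3]), array([431., 251.])), (0.23, array([ 754.8, -235.7,    2.5]), array([316., 325.]))]
```

View pics/w2.png

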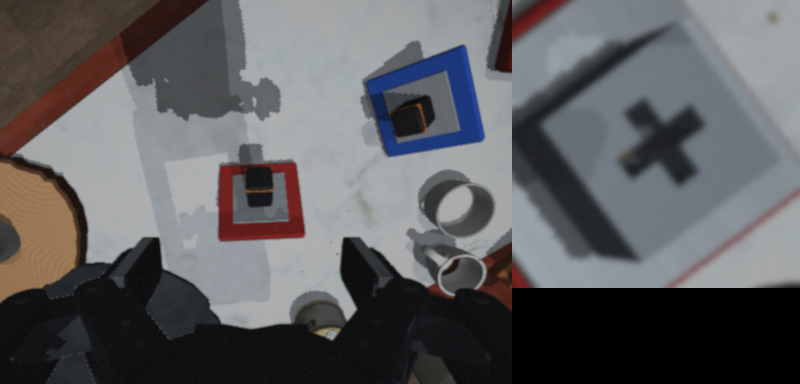

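The red head is at (258,200) and the blue one at (425,100). In the rectified inset the cross fit is good: (553.5, 191), angle 53° / 143°. The head's tilt azimuth is about 148.5°, so I'll descend and grip.

Emit:
play_rows(increments=[[1, [0, 0, 10], -0.045], [1, [-2, 1, 20], 0], [1, [-2, 1, 20], 0], [1, [-2, 1, 20], 0], [1, [-2, 1, 20], 0], [1, [-2, 1, 20], 0], [1, [-2.4, 1.6, 20], 0], [1, [0, 0, 20], 0], [1, [0, 0, 15], 0], [1, [0, 0, 13], 0], [1, [0, 0, 9.5], 0], [1, [0, 0, 0], 0]])

```text
time: 4.42
tool_pos: [513.6, -183.4, 60.3]
tcp_rot: [-180.0, -0.2, 148.5]
ft_force: [0.4, -0.0, -0.0]
finger_gap: 85.8
grip_force: 0.0
```

```bash
python3 - <<'E'
from h import *
s=sense();print(s["tool_pos"],s["tcp_rot"],s["ft_force"])
s=snapshot("wrist");save(s,"w3")
E
```

```text
[ 513.63530929 -183.41954829   60.28513462] [-179.97694395   -0.193497    148.50967466] [ 0.35917206 -0.02949478 -0.04340329]
```

View pics/w3.png

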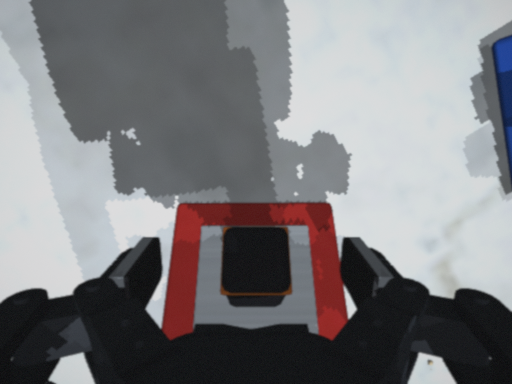

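The knob sits centred between the open fingers at (256,262), and the cap edges are square to the gripper. I'll close.

Emit:
play_rows(increments=[[-1, [0, 0, 0], 0], [-1, [0, 0, 0], 0], [-1, [0, 0, 0], 0], [-1, [0, 0, 0], 0], [-1, [0, 0, 0], 0], [-1, [0, 0, 0], 0], [-1, [0, 0, 0], 0], [-1, [0, 0, 0], 0], [-1, [0, 0, 0], 0], [-1, [0, 0, 0], 0]], force=25)

```text
time: 5.3
tool_pos: [515.5, -184.2, 63.1]
tcp_rot: [180.0, 0.1, 148.5]
ft_force: [0.5, 0.3, 5.7]
finger_gap: 27.4
grip_force: 32.4
```

Emit:
play_rows(increments=[[-1, [0, 0, -10], 0], [-1, [0, 0, -15], 0], [-1, [0, 0, -20], 0], [-1, [0, 0, -20], 0], [-1, [0, 0, -20], 0], [-1, [0, 0, -15], 0], [-1, [0, 0, 0], 0]])

```text
time: 5.88
tool_pos: [516.6, -185.1, 166.6]
tcp_rot: [180.0, 0.3, 148.5]
ft_force: [0.3, -0.7, -1.2]
finger_gap: 27.5
grip_force: 31.3
```

```bash
python3 - <<'E'
from h import *
t=sense();print(t["tool_pos"],t["tcp_rot"],t["ft_force"],t["wrist_torque"])
for n in("scene","top","wrist"):
  s=snapshot(n);save(s,"l_"+n)
  for q in ("drive_head","stem_tip","knob_mid"):
    print(n,q,[(round(d["p"],2),w(d["xyz"],s).round(1)) for d in pinpoint(q,s)])
a=cv2.imread("pics/l_scene.png")[90:210,150:310];b=cv2.imread("pics/l_wrist.png")
cv2.imwrite("pics/l.png",np.hstack([cv2.resize(a,(400,300)),cv2.resize(b,(400,300))]))
E
```

```text
[ 516.64609317 -185.07952365  166.55409162] [179.9787694    0.31172288 148.49000988] [ 0.30071501 -0.65578158 -1.20987937] [ 0.04490158 -0.04624732 -0.00454866]
scene drive_head [(0.87, array([ 539.2, -204.5,  134.2])), (0.76, array([549. ,  12.8,  33.9]))]
scene stem_tip [(0.92, array([ 562.1, -212.7,  110.2])), (0.71, array([560.1,  31.3,   9. ]))]
scene knob_mid [(0.96, array([ 520.9, -185.9,  159.1])), (0.58, array([542.9, -11.2,  59.9]))]
top drive_head [(0.64, array([ 537.2, -195.1,  130.3])), (0.62, array([550. ,   9.3,  34. ]))]
top stem_tip [(0.75, array([556.7,  32.8,   7.8]))]
top knob_mid [(0.67, array([ 515.4, -184. ,  156.2])), (0.59, array([547.7, -10.7,  59.8]))]
wrist drive_head [(0.9, array([549.5,   9.9,  29.6])), (0.6, array([ 538.1, -200.3,  134.5]))]
wrist stem_tip []
wrist knob_mid [(0.84, array([ 513.9, -188.8,  156.2])), (0.69, array([545.6, -11.1,  59.7]))]
```

View pics/l.png

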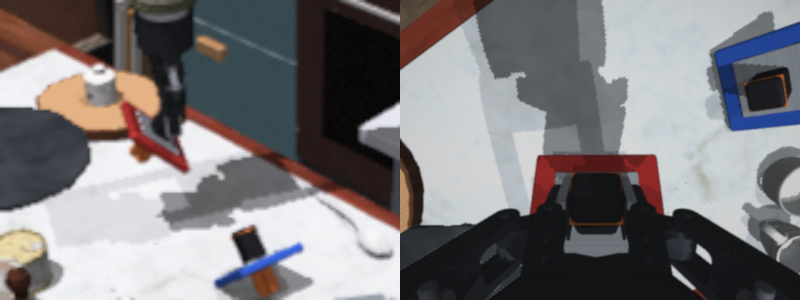

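The head is held with its tilt unchanged at about 44° (left image (155,140)), so the grip is stiff in rotation. The tool can't tilt, so I'll pivot the head in the pads by pushing its stem tip against the fixed hub's side face. That also squares it to the socket. I'll carry it to the outer side of the hub face at azimuth 143°.

Emit:
play_rows(increments=[[-1, [0, 0, -9], 0.096], [-1, [10, 11, -9], 0], [-1, [19, 20, 0], 0], [-1, [19, 20, 0], 0], [-1, [19, 20, 0], 0], [-1, [19, 20, 0], 0], [-1, [19, 20, 0], 0], [-1, [19, 20, 0], 0], [-1, [19, 20, 0], 0], [-1, [19, 20, 0], 0], [-1, [19, 20, 0], 0], [-1, [19, 20, 0], 0]])

```text
time: 7.48
tool_pos: [481.7, 106.7, 181.1]
tcp_rot: [180.0, 0.0, 143.1]
ft_force: [0.7, -0.7, -1.1]
finger_gap: 28.0
grip_force: 31.2
```

Emit:
play_rows(increments=[[-1, [19, 20, 0], 0], [-1, [19, 20, 0], 0], [-1, [19, 20, 0], 0], [-1, [19, 20, 0], 0], [-1, [19, 20, 0], 0], [-1, [10, 11.6, 0], 0], [-1, [0, 0, 0], 0], [-1, [0, 0, 0], 0]])

```text
time: 8.15
tool_pos: [465.0, 258.0, 180.7]
tcp_rot: [180.0, 0.0, 143.2]
ft_force: [-0.0, -0.6, -2.0]
finger_gap: 28.1
grip_force: 31.2
```

```bash
python3 - <<'E'
from h import *
c=np.array([553.5,191]);a=np.deg2rad(143);hb=np.array([np.cos(a),np.sin(a)])
for k in range(2):
  t=sense();p=t["tool_pos"];print(p.round(1),"d",((p[:2]-c)@hb).round(1),"lat",((p[:2]-c)@[hb[1],-hb[0]]).round(1),t["tcp_rot"].round(1),t["ft_force"].round(1))
  for n in("scene","top","wrist"):
   s=snapshot(n)
   for q in ("drive_head","stem_tip","knob_mid"):
    for d in pinpoint(q,s):
      v=w(d["xyz"],s)
      if v[2]>65 and np.linalg.norm(v[:2]-p[:2])<90: v[:2]-=c;print(n,q,round(d["p"],2),"d %.1f lat %.1f z %.1f"%(v[:2]@hb,v[:2]@[hb[1],-hb[0]],v[2]))
E
```

```text
[465.  258.  180.7] d 111.0 lat 0.3 [180.    0.  143.2] [-0.  -0.6 -2. ]
scene drive_head 0.66 d 81.7 lat -4.0 z 150.5
scene stem_tip 0.75 d 61.0 lat 3.0 z 122.8
scene knob_mid 0.8 d 109.8 lat -0.7 z 178.3
top drive_head 0.42 d 81.5 lat 0.9 z 147.3
top knob_mid 0.46 d 107.5 lat -5.1 z 174.6
wrist drive_head 0.88 d 81.3 lat -1.8 z 150.9
wrist knob_mid 0.81 d 106.4 lat -2.2 z 176.8
[465.6 256.9 180.5] d 109.8 lat -0.3 [180.   0. 143.] [-0.   0.7 -1.5]
scene drive_head 0.81 d 78.6 lat -6.3 z 148.9
scene stem_tip 0.82 d 59.1 lat 1.1 z 124.6
scene knob_mid 0.95 d 104.4 lat 0.3 z 170.6
top drive_head 0.52 d 81.6 lat 0.9 z 151.3
top knob_mid 0.5 d 108.9 lat -1.7 z 177.9
wrist drive_head 0.81 d 82.8 lat -0.6 z 150.3
wrist knob_mid 0.81 d 108.1 lat -1.8 z 175.9
```

Emit:
play_rows(increments=[[-1, [0, 0, 10], 0], [-1, [0, 0, 16], 0], [-1, [0, 0, 16], 0], [-1, [0, 0, 16], 0], [-1, [0, 0, 10], 0], [-1, [0, 0, 3.6], 0], [-1, [-8, 0, 0], 0], [-1, [-8, 0, 0], 0], [-1, [-3.2, 0, -3], 0], [-1, [-3.2, 0, -3], 0], [-1, [-3.2, 0, -3], 0], [-1, [0, 0, 0], 0]])

```text
time: 10.35
tool_pos: [486.2, 242.9, 120.2]
tcp_rot: [179.9, -0.1, 143.0]
ft_force: [-9.3, 6.0, 7.7]
finger_gap: 27.6
grip_force: 31.9
```

```bash
cat > m.py <<'E'
from h import *
c=np.array([553.5,191]);a=np.deg2rad(143);hb=np.array([np.cos(a),np.sin(a)])
t=sense();p=t["tool_pos"];print(p.round(1),"d",((p[:2]-c)@hb).round(1),"lat",((p[:2]-c)@[hb[1],-hb[0]]).round(1),t["tcp_rot"].round(1),t["ft_force"].round(1),t["wrist_torque"].round(2))
for n in("scene","top","wrist"):
   s=snapshot(n);save(s,"m_"+n)
   for q in ("drive_head","stem_tip","knob_mid"):
    for d in pinpoint(q,s):
      v=w(d["xyz"],s)
      if v[2]>25 and np.linalg.norm(v[:2]-p[:2])<90: v[:2]-=c;print(n,q,round(d["p"],2),"d %.1f lat %.1f z %.1f"%(v[:2]@hb,v[:2]@[hb[1],-hb[0]],v[2]))
E
python3 m.py
```

```text
[486.2 242.9 120.2] d 84.9 lat 0.9 [ 1.799e+02 -1.000e-01  1.430e+02] [-9.3  6.   7.7] [ 0.96  1.41 -0.08]
scene drive_head 0.75 d 61.1 lat -1.8 z 87.0
scene stem_tip 0.93 d 35.4 lat -1.7 z 58.6
scene stem_tip 0.48 d -4.3 lat 1.2 z 72.3
scene knob_mid 0.56 d 83.1 lat -0.4 z 114.3
top drive_head 0.64 d 61.6 lat 3.1 z 85.1
top knob_mid 0.7 d 84.7 lat -1.8 z 115.9
wrist drive_head 0.81 d 61.0 lat -1.1 z 88.7
wrist knob_mid 0.97 d 84.2 lat -0.6 z 118.6
```

Contact is made at about 11 N and the head has begun to rotate. I'll continue the arc.

Emit:
play_rows(increments=[[-1, [-3.8, 0, -2.3], 0], [-1, [-3.8, 0, -2.3], 0], [-1, [-3.9, 0, -2.3], 0], [-1, [-4.3, 0, -1.5], 0], [-1, [-4.4, 0, -1.3], 0], [-1, [-4.4, 0, -1.2], 0], [-1, [0, 0, 0], 0]])

```text
time: 11.53
tool_pos: [506.8, 228.0, 131.6]
tcp_rot: [179.8, -0.0, 143.0]
ft_force: [-5.8, 4.5, 4.7]
finger_gap: 28.0
grip_force: 31.5
```

```bash
python3 m.py;python3 - <<'E'
import cv2,numpy as np
a=cv2.imread("pics/m_scene.png")[130:250,230:390];b=cv2.imread("pics/m_wrist.png")
cv2.imwrite("pics/m.png",np.hstack([cv2.resize(a,(400,300)),cv2.resize(b,(400,300))]))
E
```

```text
[506.8 228.  131.6] d 59.5 lat 1.4 [179.8  -0.  143. ] [-5.8  4.5  4.7] [1.06 0.98 0.07]
scene drive_head 0.86 d 51.7 lat -4.9 z 95.0
scene stem_tip 0.56 d 40.6 lat 2.0 z 62.0
scene knob_mid 0.94 d 64.9 lat 2.7 z 128.6
top drive_head 0.76 d 53.9 lat 1.8 z 93.4
top knob_mid 0.72 d 66.1 lat 0.3 z 127.0
wrist drive_head 0.75 d 50.8 lat -0.7 z 94.9
wrist knob_mid 0.68 d 66.4 lat -1.2 z 128.3
```

View pics/m.png

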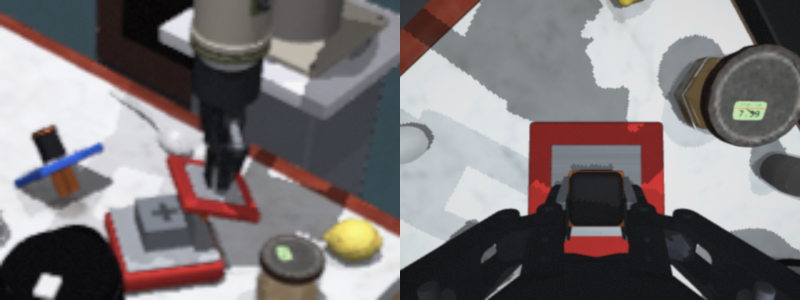

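The head is tilting up nicely, now about 22°. In the crop the cap is at (213,185) over the hub at (165,222), squared with it. I'll carry on.

Emit:
play_rows(increments=[[-1, [-4, 0, -0.5], 0], [-1, [-4, 0, -0.5], 0], [-1, [-4, 0, -0.5], 0], [-1, [-3, 0, 0], 0], [-1, [-3, 0, 0], 0], [-1, [0, 0, 0], 0]])

```text
time: 12.63
tool_pos: [521.0, 216.6, 132.3]
tcp_rot: [179.9, -0.0, 143.0]
ft_force: [-2.8, 3.6, 1.0]
finger_gap: 27.8
grip_force: 31.0
```

```bash
python3 m.py
```

```text
[521.  216.6 132.3] d 41.3 lat 0.9 [179.9  -0.  143. ] [-2.8  3.6  1. ] [0.72 0.65 0.05]
scene drive_head 0.71 d 47.6 lat -3.2 z 99.6
scene stem_tip 0.9 d 46.6 lat 1.0 z 62.5
scene stem_tip 0.44 d 48.2 lat -6.1 z 97.1
top drive_head 0.59 d 48.7 lat 4.9 z 92.0
top knob_mid 0.83 d 51.8 lat -2.9 z 131.1
wrist drive_head 0.76 d 47.0 lat -5.0 z 95.0
wrist knob_mid 0.91 d 50.0 lat -3.3 z 130.3
```

Emit:
play_rows(increments=[[-1, [-2.5, 0, 0], 0], [-1, [-2.5, 0, 0], 0], [-1, [0, 0, 0], 0]])

```text
time: 13.48
tool_pos: [523.8, 213.1, 130.3]
tcp_rot: [-180.0, -0.1, 143.0]
ft_force: [-4.0, 3.5, 1.9]
finger_gap: 27.6
grip_force: 31.0
```

```bash
python3 m.py; python3 m.py;python3 - <<'E'
import cv2,numpy as np
a=cv2.imread("pics/m_scene.png")[150:225,255:355];b=cv2.imread("pics/m_wrist.png")
cv2.imwrite("pics/m2.png",np.hstack([cv2.resize(a,(400,300),interpolation=cv2.INTER_CUBIC),cv2.resize(b,(400,300))]))
E
```

```text
[523.8 213.1 130.3] d 37.1 lat -0.2 [-1.80e+02 -1.00e-01  1.43e+02] [-4.   3.5  1.9] [0.55 0.75 0.02]
scene drive_head 0.78 d 47.4 lat -4.2 z 93.6
scene stem_tip 0.68 d 44.6 lat -0.5 z 60.3
scene knob_mid 0.59 d 42.7 lat -0.4 z 131.8
top drive_head 0.78 d 46.4 lat 0.9 z 93.4
top knob_mid 0.81 d 48.7 lat -1.7 z 128.9
wrist drive_head 0.58 d 47.4 lat -2.5 z 93.6
wrist stem_tip 0.67 d 46.1 lat -3.2 z 130.4
wrist knob_mid 0.96 d 46.6 lat -3.2 z 133.5
[523.7 213.1 130.3] d 37.1 lat -0.3 [-180.   -0.  143.] [-3.1  2.1  2.2] [0.61 0.92 0.04]
scene drive_head 0.56 d 44.9 lat -1.6 z 96.5
scene stem_tip 0.71 d 46.2 lat 0.1 z 58.9
scene knob_mid 0.68 d 45.2 lat -1.8 z 129.6
top drive_head 0.77 d 44.4 lat 0.3 z 94.6
top knob_mid 0.69 d 47.7 lat -3.2 z 129.2
wrist drive_head 0.56 d 42.4 lat -1.7 z 96.3
```

View pics/m2.png

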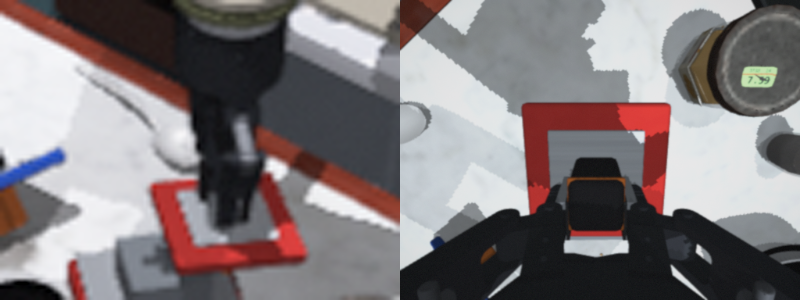

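The head is upright to within about 2° and square to the hub. Since its stem is flush with the hub face, its axis is 45 mm from the socket axis. I'll firm the grip, back off slightly, lift, and shift 45 mm over the socket.

Emit:
play_rows(increments=[[-1, [1.5, 0, 0], 0], [-1, [0, 0, -6], 0], [-1, [0, 0, -10], 0], [-1, [0, 0, -8], 0], [-1, [-7, 0, 0], 0], [-1, [-10, 0, 0], 0], [-1, [-10, 0, 0], 0], [-1, [-10, 0, 0], 0], [-1, [-7, 0, 0], 0], [-1, [-2.5, 0, 0], 0], [-1, [0, 0, 5], 0], [-1, [0, 0, 0], 0]], force=60)

```text
time: 15.68
tool_pos: [559.4, 185.6, 147.8]
tcp_rot: [-179.9, -0.1, 143.0]
ft_force: [-0.3, -0.3, -2.2]
finger_gap: 27.3
grip_force: 62.5
```

```bash
python3 m.py; python3 m.py;python3 - <<'E'
import cv2,numpy as np
a=cv2.imread("pics/m_scene.png")[150:240,255:375];b=cv2.imread("pics/m_wrist.png")
cv2.imwrite("pics/m3.png",np.hstack([cv2.resize(a,(400,300),interpolation=cv2.INTER_CUBIC),cv2.resize(b,(400,300))]))
E
```

```text
[559.4 185.6 147.8] d -7.9 lat -0.7 [-1.799e+02 -1.000e-01  1.430e+02] [-0.3 -0.3 -2.2] [ 0.   -0.07 -0.  ]
scene drive_head 0.95 d 5.0 lat -4.5 z 112.6
scene stem_tip 0.92 d -1.6 lat -2.6 z 74.6
scene knob_mid 0.7 d 0.6 lat 1.0 z 146.6
top drive_head 0.66 d -1.1 lat -0.2 z 114.4
top knob_mid 0.96 d 5.2 lat -2.3 z 147.7
wrist drive_head 0.7 d 0.1 lat -1.1 z 112.2
wrist knob_mid 0.95 d 0.3 lat -1.0 z 151.6
[560.  186.  149.4] d -8.2 lat -0.1 [180.   0. 143.] [ 0.1  0.9 -2.2] [-0.03  0.02  0.01]
scene drive_head 0.69 d 1.6 lat -3.0 z 112.6
scene stem_tip 0.75 d -1.6 lat -4.6 z 80.3
scene knob_mid 0.9 d -1.1 lat -0.5 z 148.1
top drive_head 0.6 d 0.4 lat -0.4 z 111.9
top knob_mid 0.76 d 3.1 lat -4.2 z 146.5
wrist drive_head 0.69 d -1.9 lat -3.3 z 114.1
wrist knob_mid 0.65 d -0.4 lat -4.3 z 148.5
```

View pics/m3.png

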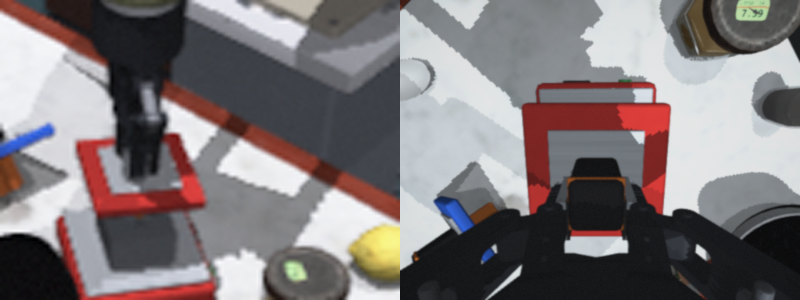

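The cap at (597,170) is parallel to and centred on the base edge behind it. I'll lower in small steps and watch the force.

Emit:
play_rows(increments=[[-1, [0, 0, 3], 0], [-1, [0, 0, 3], 0], [-1, [0, 0, 2], 0], [-1, [0, 0, 2], 0], [-1, [0, 0, 2], 0], [-1, [0, 0, 0], 0]])

```text
time: 17.38
tool_pos: [559.6, 185.9, 136.6]
tcp_rot: [-180.0, -0.0, 143.0]
ft_force: [0.6, -0.7, -1.4]
finger_gap: 27.4
grip_force: 62.5
```

Emit:
play_rows(increments=[[-1, [0, 0, 3], 0], [-1, [0, 0, 3], 0], [-1, [0, 0, 3], 0], [-1, [0, 0, 3], 0], [-1, [0, 0, 0], 0]])

```text
time: 17.8
tool_pos: [559.4, 185.8, 124.3]
tcp_rot: [-179.9, -0.0, 143.0]
ft_force: [-0.6, -0.4, -1.2]
finger_gap: 27.3
grip_force: 62.5
```

Free descent into the socket with no contact force, so I'll continue onto the plunger.

Emit:
play_rows(increments=[[-1, [0, 0, 3], 0], [-1, [0, 0, 3], 0], [-1, [0, 0, 2], 0], [-1, [0, 0, 2], 0], [-1, [0, 0, 0], 0]], force=90)

```text
time: 18.22
tool_pos: [559.7, 185.8, 114.7]
tcp_rot: [-180.0, -0.0, 143.0]
ft_force: [0.1, 0.4, -2.3]
finger_gap: 27.0
grip_force: 89.0
```

Emit:
play_rows(increments=[[-1, [0, 0, 1.5], 0], [-1, [0, 0, 1.5], 0], [-1, [0, 0, 0], 0]])

```text
time: 18.47
tool_pos: [560.2, 185.9, 112.6]
tcp_rot: [180.0, 0.0, 143.0]
ft_force: [-0.4, -0.4, 3.1]
finger_gap: 27.0
grip_force: 89.8
```

Emit:
play_rows(increments=[[-1, [0, 0, 1.5], 0], [-1, [0, 0, 1.5], 0], [-1, [0, 0, 1], 0], [-1, [0, 0, 1], 0], [-1, [0, 0, 0], 0], [-1, [0, 0, 0], 0]])

```text
time: 18.97
tool_pos: [560.4, 186.0, 108.5]
tcp_rot: [180.0, 0.0, 143.0]
ft_force: [-3.7, -1.9, 9.6]
finger_gap: 27.5
grip_force: 91.2
```

Emit:
play_rows(increments=[[-1, [0, 0, 1], 0], [-1, [0, 0, 1], 0], [-1, [0, 0, 0], 0], [-1, [0, 0, 0], 0]])

```text
time: 19.3
tool_pos: [560.7, 185.9, 108.2]
tcp_rot: [179.9, 0.1, 143.0]
ft_force: [-9.4, -3.6, 22.4]
finger_gap: 26.8
grip_force: 92.7
```

Force rose sharply to 22 N with some side load, so the cap has reached the hub. I'll relieve the side load and check how it is seated.

Emit:
play_rows(increments=[[-1, [0.4, -0.7, 0], 0], [-1, [0, 0, 0], 0], [-1, [0, 0, 0.7], 0], [-1, [0, 0, 0], 0], [-1, [0, 0, 0], 0]])

```text
time: 19.72
tool_pos: [560.5, 185.8, 108.2]
tcp_rot: [179.9, 0.1, 143.0]
ft_force: [-8.1, -2.9, 25.1]
finger_gap: 27.0
grip_force: 93.0
```

```bash
python3 m.py; python3 m.py;python3 - <<'E'
import cv2,numpy as np
a=cv2.imread("pics/m_scene.png")[175:250,255:355];b=cv2.imread("pics/m_wrist.png")
cv2.imwrite("pics/m4.png",np.hstack([cv2.resize(a,(400,300),interpolation=cv2.INTER_CUBIC),cv2.resize(b,(400,300))]))
E
```

```text
[560.5 185.8 108.2] d -8.7 lat 0.1 [1.799e+02 1.000e-01 1.430e+02] [-8.1 -2.9 25.1] [-0.51  2.12  0.1 ]
scene drive_head 0.83 d -2.4 lat -1.9 z 72.9
scene stem_tip 0.62 d -1.4 lat -1.4 z 40.5
scene knob_mid 0.69 d 0.1 lat -1.0 z 107.7
top drive_head 0.8 d 0.5 lat 0.7 z 71.1
top knob_mid 0.84 d 2.7 lat -4.0 z 106.6
wrist knob_mid 0.8 d 1.8 lat -1.7 z 107.9
[560.5 185.9 108.2] d -8.7 lat 0.1 [1.799e+02 1.000e-01 1.430e+02] [-9.  -3.1 24. ] [-0.54  2.17  0.02]
scene drive_head 0.73 d 0.7 lat -3.2 z 69.8
scene stem_tip 0.89 d -4.4 lat 0.3 z 36.3
scene knob_mid 0.66 d 2.6 lat 1.4 z 107.3
top drive_head 0.55 d 1.4 lat 1.0 z 70.1
top knob_mid 0.67 d 1.4 lat -5.5 z 104.9
top knob_mid 0.35 d 1.5 lat 2.5 z 74.4
wrist drive_head 0.82 d -0.6 lat -1.8 z 74.6
wrist knob_mid 0.57 d -0.5 lat -1.5 z 110.0
```

View pics/m4.png

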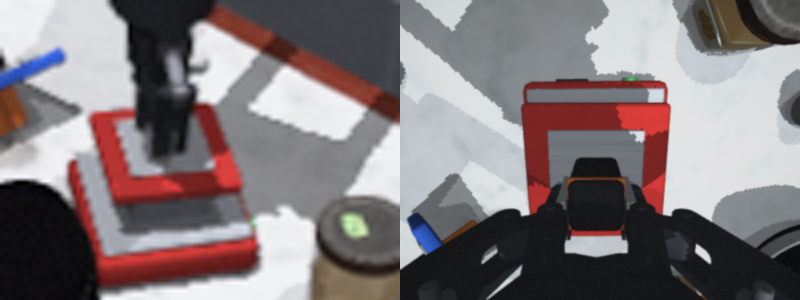

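The cap sits on the hub at z≈72. To take out any residual tilt I'll ease the grip a little while pressing harder, then firm it again.

Emit:
play_rows(increments=[[-1, [0, 0, 0.8], 0], [-1, [0, 0, 0.7], 0], [-1, [0, 0, 0], 0], [-1, [0, 0, 0], 0], [-1, [0, 0, 0], 0]], force=50)

```text
time: 21.33
tool_pos: [560.7, 185.8, 108.1]
tcp_rot: [179.9, 0.1, 143.0]
ft_force: [-13.0, -4.4, 33.8]
finger_gap: 26.8
grip_force: 94.2
```

Emit:
play_rows(increments=[[-1, [0, 0, 0], 0], [-1, [0, 0, 0], 0], [-1, [0, 0, 0], 0], [-1, [0, 0, 0], 0]], force=90)

```text
time: 21.67
tool_pos: [560.8, 185.8, 108.1]
tcp_rot: [179.9, 0.1, 143.0]
ft_force: [-12.3, -5.0, 33.8]
finger_gap: 26.8
grip_force: 94.2
```

The side load points along the arm's radius, so it's arm compliance rather than a jam. I'll relieve it and settle with a gentler grip, then firm up again.

Emit:
play_rows(increments=[[-1, [0.8, -1.1, 0], 0], [-1, [0, 0, 0], 0], [-1, [0, 0, 0], 0], [-1, [0, 0, 0], 0], [-1, [0, 0, 0], 0], [-1, [0, 0, 0], 0]], force=30)

```text
time: 22.17
tool_pos: [560.3, 185.8, 108.1]
tcp_rot: [179.7, 0.2, 143.0]
ft_force: [-9.1, -3.1, 30.1]
finger_gap: 26.9
grip_force: 93.3
```

Emit:
play_rows(increments=[[-1, [0, 0, 0], 0], [-1, [0, 0, 0], 0], [-1, [0, 0, 0], 0], [-1, [0, 0, 0], 0], [-1, [0, 0, 0], 0], [-1, [0, 0, 0], 0]], force=80)

```text
time: 22.67
tool_pos: [560.3, 185.8, 108.1]
tcp_rot: [179.7, 0.2, 143.0]
ft_force: [-8.6, -2.5, 29.6]
finger_gap: 26.9
grip_force: 93.3
```

```bash
python3 - <<'E'
from h import *
c=np.array([553.5,191]);a=np.deg2rad(143);hb=np.array([np.cos(a),np.sin(a)])
r=[]
for k in range(4):
  for n in ("scene","wrist","top"):
    s=snapshot(n); o={}
    for q in("drive_head","knob_mid"):
      v=[w(d["xyz"],s) for d in pinpoint(q,s)]; v=[x for x in v if np.linalg.norm(x[:2]-c)<30]
      if v:o[q]=v[0]
    if len(o)==2: r.append(np.r_[o["drive_head"],o["knob_mid"]])
r=np.array(r);m=np.median(r,0);e=m[3:]-m[:3];print(len(r),m.round(1),"tilt d,lat deg",np.rad2deg(np.r_[e[:2]@hb,e[:2]@[hb[1],-hb[0]]]/e[2]).round(1))
t=sense();print(t["time"],t["ft_force"],t["grip_force"])
E
```

```text
12 [553.1 189.   73.5 552.4 189.3 108.1] tilt d,lat deg [ 1.2 -0.3]
24.4667 [-8.73440123 -3.38770888 29.81610943] 93.3116340637207
```

Emit:
play_rows(increments=[[-1, [-1, 0, 0.3], 0], [-1, [-1, 0, 0.3], 0], [-1, [0, 0, 0], 0], [-1, [0, 0, 0], 0]])

```text
time: 24.8
tool_pos: [561.7, 185.0, 107.8]
tcp_rot: [179.7, 0.2, 143.0]
ft_force: [-11.0, -1.0, 33.1]
finger_gap: 26.9
grip_force: 94.0
```

Emit:
play_rows(increments=[[-1, [1.5, 0, 0], 0], [-1, [1.5, 0, 0], 0], [-1, [0, 0, 0], 0], [-1, [0, 0, 0], 0]])

```text
time: 25.13
tool_pos: [560.9, 185.5, 108.0]
tcp_rot: [179.7, 0.4, 143.0]
ft_force: [-2.5, -6.6, 28.1]
finger_gap: 27.0
grip_force: 93.0
```

Emit:
play_rows(increments=[[-1, [-0.8, 0, 0], 0], [-1, [0, 0, 0], 0], [-1, [0, 0, 0], 0], [-1, [0, 0, 0], 0]])

```text
time: 25.47
tool_pos: [561.2, 185.4, 108.0]
tcp_rot: [179.7, 0.3, 143.0]
ft_force: [-5.7, -4.8, 29.7]
finger_gap: 26.8
grip_force: 93.2
```

```bash
python3 m.py;python3 - <<'E'
import cv2,numpy as np
a=cv2.imread("pics/m_scene.png")[185:245,265:345];b=cv2.imread("pics/m_wrist.png")[100:340,120:440]
cv2.imwrite("pics/m5.png",np.hstack([cv2.resize(a,(400,300),interpolation=cv2.INTER_CUBIC),cv2.resize(b,(400,300))]))
E
```

```text
[561.2 185.4 108. ] d -9.5 lat 0.1 [179.7   0.3 143. ] [-5.7 -4.8 29.7] [-1.02  1.45  0.02]
scene drive_head 0.64 d 0.6 lat -4.2 z 70.9
scene stem_tip 0.75 d -4.2 lat -1.6 z 38.5
scene knob_mid 0.56 d -1.1 lat 0.8 z 107.3
top drive_head 0.72 d -2.4 lat -0.7 z 71.2
top knob_mid 0.93 d 3.2 lat -1.6 z 105.1
wrist drive_head 0.94 d -0.4 lat -4.9 z 73.0
wrist knob_mid 0.88 d 1.7 lat 0.5 z 111.7
```

View pics/m5.png

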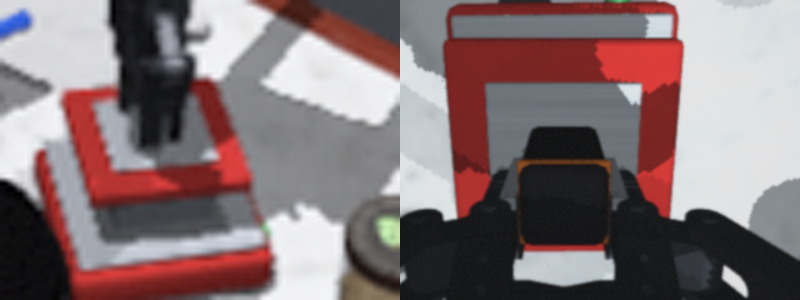

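The cap lies flat on the hub at (155,145), parallel to the base. Rocking it changed the TCP height by no more than 0.3 mm under a steady 30 N, so it's fully home. I'll hand in.

```bash
python3 -c "
from bench import *
print(hand_in())"
```

```text
the job is handed in; nothing more can be done
None
```

I handed the job in at about 25 s with the red head meshed in the base socket and its cap against the hub. The knob is still gripped and pressed down at about 30 N, and I did not touch anything else on the table. The camera estimates leave up to about 1° of tilt that I could not rule out, and the hand-in gave no verdict.

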